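# Turn the laser status flag to red, then open the shutter

### The job

The laser bench is about to go live. With the fingertips only, swing the status sign's hinged leaf over its pivot, away from the robot, until it lies flat on the far page and the whole sign shows red; only once the sign is red, push the red tab of the laser head's shutter all the way to the right, so that the beam opening is uncovered. Use light pushes: pinch and lift nothing, do not shift the sign's stand, and leave the loose tools and parts around it where they are.

Things in the scene. Friction and masses are not known exactly. Their poses are not given: they have to be found in the camera images.
- status_stand: Loose free-standing status sign, 0.95 kg; origin: centre of its underside, own -x towards the robot (yaw up to 0.3). Foot 130 (x) x 80 (y) x 12 mm, two 13 mm posts at x = -38, +38 mm, level carrier plate 150 (x) x 92 (y) mm, 70 to 77 mm above the table; its near half (-x) is a red page, its far half green.
- flag_hinge (a point): Middle of the leaf's hinge axis: on the stand's centre line, 80 mm above the table. The axis runs along the stand's own y.
- flag (a joint): Leaf angle (rad): 0 = flat on the near page, pointing to the stand's -x, green face up; 1.57 upright; 3.14 = flat on the far page, red face up; stops at both ends. Starts at 0 to 0.2. Stiff hinge (0.05 N m, 0.5 N at the tab): the leaf stays where it is left. The leaf: plate 76 mm wide along the hinge, 4 mm thick, 50 g, reaching 72 mm from the axis, then the tab.
- flag_tab (a point): End of the leaf's black thumb tab, mid-width and mid-thickness, 98 mm from the hinge axis. The tab is 34 mm wide with a round end, 4 mm thick, in the leaf's plane, from 72 to 98 mm out. When flat it sticks out 23 mm past the carrier's edge with 78 mm of open air below, so fingertips tilted 25 to 45 degrees can go under it from the robot's side.
- laser_head: Grey laser head with dark fins on a bolted-down (fixed) riser; origin: centre of its underside, on the table. Foot 150 (x) x 90 (y) mm, body 130 x 66 mm, its top 124 mm above the table; the beam leaves along its own +x (away from the robot, turned by up to 0.12 rad). Its own -y is to the right as the robot sees it.
- shutter (a joint): Position of the slide shutter on the head's front (+x) face (m): 0 to 0.003 at the start = blade over the beam opening, 0.022 = open at its stop. It grows as the tab is pushed along the head's own -y (to the right); about 1.5 N, stays where it is left.
- shutter_tab (a point): Top centre of the shutter's red push tab, 150 mm above the table. The tab is 16 mm (head's x) x 12 mm (y, the push direction) and its lowest 24 mm below this point; it stands clear above the head's top, just before its front face.
- ball_driver: Loose ball driver with a teal handle, 185 mm long, 17 mm thick, lying on the table between the sign and the robot; origin: centre of its underside, long axis its own y. To be left alone.
- lens_box: Loose small white octagonal plastic box, 38 x 42 x 19 mm; origin: centre of its underside. To be left alone.
- hex_keys: Loose hex keys in a red holder beside a round black cap, 92 x 77 x 37 mm, near the right front corner of the table; origin: centre of the underside. To be left alone.
- post_holder: Loose black post holder on a silver foot, standing to the right of the sign, 50 x 70 x 103 mm; origin: centre of the underside. To be left alone.
- lens: Lens on a post in the beam line, fixed, 121 mm tall, about 60 mm beyond the shutter tab; origin: centre of the underside.

How it is judged:
By the outcome, as a careful person would: the job done as asked, in the order asked, and still so for the second after the job is handed in, with the robot touching nothing.
It also fails if it takes over 53 s, if anything falls off the work surface, if the arm or the gripper's body presses on something with over 40 N, if the wrist force passes 120 N, or if a joint passes its speed limit or range.

### The arm

A 6-joint arm with a two-finger parallel gripper is mounted at the origin on a cart in front of the work surface, level with it; the furniture and walls round the work are solid. World frame = base frame: x ahead of the robot, y to its left, z up, the work surface at z = 0. Lengths are in m, angles in degrees, forces in N, time in s.
With the tool pointing down it reaches from about 0.25 to 0.725 m from the base axis. Payload 9.7 kg.
Tool frame: the origin (TCP) lies at the centre of the arm's flange, where the gripper is bolted on; the fingertips stand 173 mm ahead of it and the grasp point (between the pads) lies 155 mm ahead of it; y points along the fingers, x is the direction in which the jaws open and shut, and the axes are right-handed (so a half turn about y gives the same grasp; the last joint's range is limited). The gripper opens to 85 mm and grips with 20 to 120 N. Pads are 22 mm wide; open, the fingers measure 114 mm over their backs; the gripper's body (76 mm by 85 mm) begins 54 mm behind the grasp point. The pads swing forward as they close: fully open they stand 13 mm farther back than shut.
Start: joints at [71.047, 4.979, 10.078, 95.1, 0, 90], TCP at [0.179, 0.52, 0.405] pointing down, gripper open.
Joint ranges: [-179.16, 179.16], [-48.56, 103.87], [-65.8, 70.77], [-126.05, 130.52], [-82.76, 87.17], [-180, 180]. Speed limits (degrees/s): [127.2, 127.2, 147.25, 180, 180, 180].

### API

Orientations are given as [roll, pitch, yaw] about the fixed x, y, z axes, in that order (R = Rz(yaw) Ry(pitch) Rx(roll)).
In Python, from rig import arm gives the robot as it stands.
- The arm moves only by the tool arm_command, never from a script. Its argument "deltas" is a list of rows, each a list of 4 numbers: the shift along the world's x, y, z in mm, then the turn about the world's z in rad. In form: [[tx, ty, tz, twist], ...]. A call has 1 to 5 rows; each row shifts and turns the pose as measured when the row begins; what a row does not reach is not made up. A row lasts 1/10 s, in which the tool goes at most 50 mm and 8.59 degrees, less where a joint would pass 70% of its speed; a pose out of reach is approached as far as the arm can. A call with a gripper value outside its range is refused whole. "fingers" is the opening, from 0 (shut) to 1 (fully open), set as the call begins (left out, the last holds). The fingers move at their own pace and stop on an object; "grip_force" is the grip in N (left out, the last holds). Time passes only in rows, so rows that do not move let the fingers close. It gives the time, the measured TCP pose, the force and the opening at its end, in the units of the state.
- arm.get_state(): the state, without advancing time (a new reading comes with each control period).
- arm.snapshot(name): name is "scene" or "top" or "wrist"; returns a dict with "color" (384x512x3 uint8, red, green, blue), "K" (3x3 intrinsics, pixels), "R" (3x3) and "t" (3): a world point X has camera coordinates R X + t. Camera axes: x right, y down, z forward; pixel columns grow to the right and rows downward; lengths in m; the calibration is good to about 2 mm. A picture is of the moment at which its call begins. There is no depth.
- arm.sign_off(): hands the job in, once; it reports no verdict.
The state is a dict: "t": time; "qpos": joint angles; "joint_velocities": joint speeds; "tau": joint torques, N m; "position": TCP position; "orientation": TCP orientation; "contact_force": force on the tool from outside, world axes, zero at the start; "torque": the same for the moment, N m; "finger_gap": opening from 0.0 (shut) to 1.0 (fully open).
Only numpy, scipy, OpenCV 4.12 (cv2) and the standard library are available. Lean on these libraries where they do the work, as an engineer would, in place of code of your own. Each camera call takes 0.05 s, during which the arm holds its last target. There are 200 camera calls.

## Working session

There is one attempt and no reset: what is moved stays moved. The work goes in short steps, Python scripts to look and compute and a tool call to move; the robot and the scene stay as the last step left them, time stands still between calls to the robot, and variables do not carry over. Pictures are saved under pics/ and viewed, about 8 in all and at most 12, crops included, and the job is handed in when it is done.

Besides the shell and the picture viewer there is one more tool, called after "Call:" by a JSON object that holds its "name" and its "arguments", one argument or row to a line. arm_command: Moves the arm, as the interface text tells. Its arguments: {"type":"object","properties":{"deltas":{"type":"array"},"fingers":{"type":"number"},"grip_force":{"type":"number"}},"required":["deltas"]}

```bash
mkdir -p pics; ls; python3 - <<'E'
from rig import arm
import cv2
s=arm.get_state(); print(s)
for n in("scene","top"):
    d=arm.snapshot(n); cv2.imwrite(f"pics/{n}0.png",d["color"][:,:,::-1]); print(n,d["K"].tolist(),d["R"].round(4).tolist(),d["t"].round(4).tolist())
E
```

```text
pics
{'t': 0.0, 'qpos': array([ 7.10446709e+01,  5.00883237e+00,  1.00337825e+01,  9.50994714e+01,
       -2.30533714e-04,  9.00016982e+01]), 'joint_velocities': array([ 0.06573911,  0.04085239, -0.01621662,  0.0014303 ,  0.12045878,
       -0.08069349]), 'tau': array([-1.58158393e-03, -5.20386672e+01,  4.64801860e+01,  1.62216002e-02,
        8.32992282e-05, -3.04274600e-06]), 'position': array([0.17865413, 0.52016496, 0.40399867]), 'orientation': array([-9.00002327e+01,  7.45212368e-02,  7.10429727e+01]), 'contact_force': array([-0.25427669, -0.22735866, -0.37051009]), 'torque': array([ 0.01206982, -0.00817136, -0.01206876]), 'finger_gap': 0.9993218113925715}
scene [[399.59826686650973, 0.0, 255.64537929319198], [0.0, 399.59826686650973, 193.09346533876908], [0.0, 0.0, 1.0]] [[-0.8346, -0.5507, -0.0114], [-0.4227, 0.6537, -0.6277], [0.3531, -0.5191, -0.7784]] [0.3856, 0.3319, 1.1217]
top [[469.83482498549756, 0.0, 255.06511446144555], [0.0, 469.83482498549756, 193.09460949018018], [0.0, 0.0, 1.0]] [[-0.0227, -0.9996, 0.0158], [-0.9981, 0.0218, -0.0574], [0.057, -0.0171, -0.9982]] [-0.0779, 0.5405, 1.3302]
```

View pics/scene0.png

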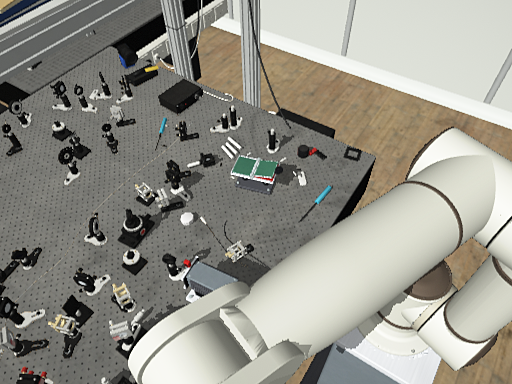

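View pics/top0.png

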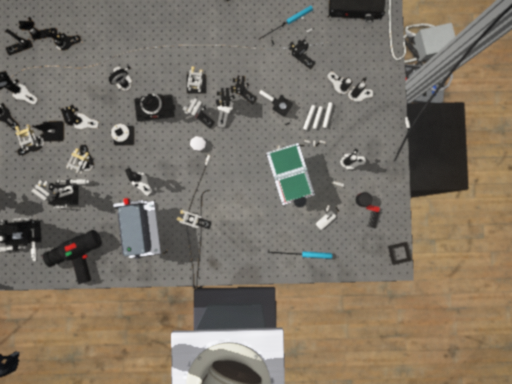

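```bash
cat >h.py <<'E'
import numpy as np,cv2
from rig import arm
def ray(d,p,z):
    u=np.linalg.inv(d["K"])@[p[0],p[1],1.]; c=-d["R"].T@d["t"]; v=d["R"].T@u
    return c+v*(z-c[2])/v[2]
def proj(d,X):
    c=d["K"]@(d["R"]@np.array(X)+d["t"]); return c[:2]/c[2]
def tri(d1,p1,d2,p2):
    P=[d["K"]@np.c_[d["R"],d["t"]] for d in(d1,d2)]
    X=cv2.triangulatePoints(P[0],P[1],np.array(p1,float),np.array(p2,float)).ravel(); return X[:3]/X[3]
def blobs(im,f,mn=15):
    m=f(*[im[:,:,i].astype(int) for i in range(3)]).astype(np.uint8)
    n,l,s,c=cv2.connectedComponentsWithStats(m)
    return [(s[i].tolist(),c[i].round(1).tolist(),cv2.minAreaRect(np.argwhere(l==i)[:,::-1].astype(np.float32))) for i in range(1,n) if s[i,4]>=mn]
green=lambda r,g,b:(g>r+30)&(g>b+10)
red=lambda r,g,b:(r>g+60)&(r>b+60)
E
python3 - <<'E'
from h import *
D={n:arm.snapshot(n) for n in("scene","top")}
for n,d in D.items():
    for nm,f in(("green",green),("red",red)):
        for s,c,r in blobs(d["color"],f,10):
            print(n,nm,s,c)
            if nm=="green": print([ray(d,p,.08).round(4).tolist() for p in cv2.boxPoints(r)])
            else: print(ray(d,c,.145).round(4))
t=D["top"]["color"];s=D["scene"]["color"]
a=cv2.resize(t[135:215,250:350],(500,400),interpolation=3);b=cv2.resize(s[140:210,215:275+15],None,fx=4,fy=4,interpolation=3)
c=cv2.resize(t[190:260,105:165],None,fx=4,fy=4,interpolation=3)
o=np.zeros((600,800,3),np.uint8);o[:400,:500]=a;o[:280,500:]=b;o[300:580,500:740]=c
cv2.imwrite("pics/crop1.png",o[:,:,::-1])
E
```

```text
scene green [232, 157, 24, 19, 297] [243.7, 165.7]
[[0.6423, -0.1276, 0.08], [0.6759, -0.1972, 0.08], [0.6051, -0.2164, 0.08], [0.5743, -0.1469, 0.08]]
scene green [254, 160, 24, 17, 274] [265.8, 168.1]
[[0.5724, -0.159, 0.08], [0.6054, -0.2237, 0.08], [0.5366, -0.2499, 0.08], [0.5061, -0.1848, 0.08]]
scene red [309, 147, 8, 9, 35] [312.2, 150.9]
[ 0.4346 -0.3004  0.145 ]
scene red [257, 176, 17, 6, 29] [266.5, 178.3]
[ 0.497  -0.1176  0.145 ]
scene red [183, 259, 8, 9, 40] [186.9, 262.7]
[0.5154 0.2478 0.145 ]
scene red [21, 367, 7, 5, 26] [23.9, 369.2]
[0.6501 0.6569 0.145 ]
scene red [28, 371, 6, 3, 13] [30.4, 372.0]
[0.6328 0.6527 0.145 ]
scene red [41, 372, 6, 5, 20] [43.2, 373.7]
[0.6058 0.6392 0.145 ]
top green [270, 146, 32, 28, 597] [285.8, 159.5]
[[0.6444, -0.1314, 0.08], [0.6649, -0.2028, 0.08], [0.6063, -0.219, 0.08], [0.586, -0.1477, 0.08]]
top green [280, 173, 31, 28, 572] [295.2, 186.5]
[[0.5699, -0.1567, 0.08], [0.5905, -0.2231, 0.08], [0.5308, -0.2411, 0.08], [0.5104, -0.1749, 0.08]]
top green [65, 251, 7, 5, 26] [68.2, 253.2]
[[0.386, 0.4279, 0.08], [0.3909, 0.4118, 0.08], [0.3812, 0.4086, 0.08], [0.3763, 0.4247, 0.08]]
top red [123, 198, 6, 7, 35] [125.7, 200.8]
[0.5186 0.2461 0.145 ]
top red [367, 206, 13, 6, 59] [373.3, 208.2]
[ 0.4853 -0.3937  0.145 ]
top red [64, 243, 12, 8, 62] [69.7, 246.6]
[0.4045 0.3896 0.145 ]
top red [82, 255, 5, 4, 16] [84.1, 256.3]
[0.379 0.353 0.145]
```

View pics/crop1.png

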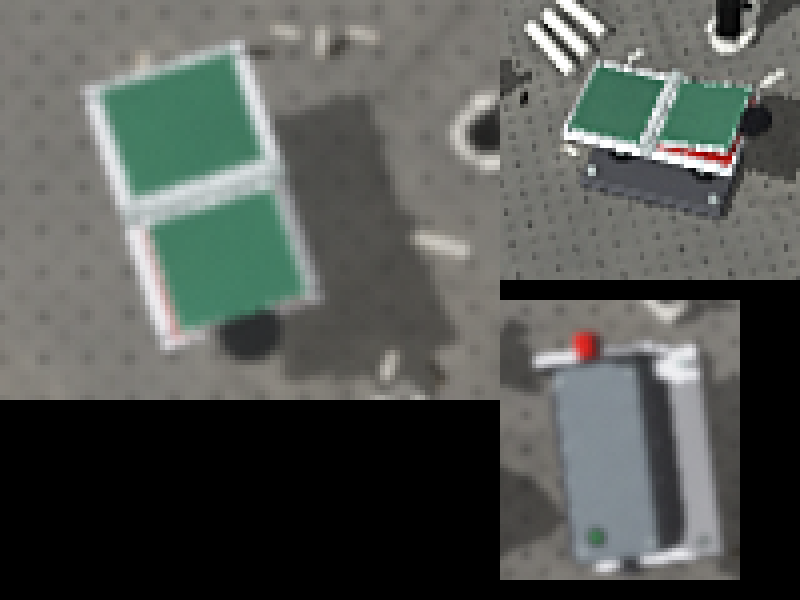

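The leaf's raised slightly (tab around (0.497, -0.211, 0.10)), the sign's yaw is about 0.27, and the red shutter tab is near (0.517, 0.247) in plan. I'll move clear at height first and check the arm's response.

Call:
{"name": "arm_command", "arguments": {
  "deltas": [
    [30,-38,0,0.06],
    [30,-38,0,0.06],
    [30,-38,0,0.06],
    [30,-38,0,0.06],
    [30,-38,0,0.06]
  ],
  "fingers": 0
}}

```text
t: 0.7
position: [0.329, 0.3275, 0.4014]
orientation: [-89.9, 0.2, 89.4]
contact_force: [1.2, 0.4, 1.2]
finger_gap: 0.142
```

Call:
{"name": "arm_command", "arguments": {
  "deltas": [
    [30,-38,0,0.06],
    [30,-38,0,0.06],
    [30,-38,0,0.06],
    [30,-38,0,0.06],
    [30,-38,0,0.06]
  ]
}}

```text
t: 1.2
position: [0.4818, 0.1293, 0.4017]
orientation: [-90.0, 0.2, 107.4]
contact_force: [0.3, 1.5, 0.3]
finger_gap: -0.004
```

```bash
python3 -c "
from rig import arm
s=arm.get_state();print(s['t'],s['qpos'].round(1),s['position'].round(3),s['orientation'].round(1),s['contact_force'].round(2))"
```

```text
1.2 [15.1 -2.1  2.5 94.6 -0.2 -2.3] [0.482 0.129 0.402] [-90.    0.2 107.4] [0.26 1.5  0.25]
```

Call:
{"name": "arm_command", "arguments": {
  "deltas": [
    [47,13,0,0],
    [47,13,0,0],
    [47,13,0,0],
    [47,13,0,0],
    [47,13,0,0]
  ]
}}

```text
t: 1.7
position: [0.7102, 0.1832, 0.4032]
orientation: [-90.2, 0.2, 106.9]
contact_force: [0.8, 1.3, 0.2]
finger_gap: -0.002
```

Call:
{"name": "arm_command", "arguments": {
  "deltas": [
    [40,11,0,0],
    [40,11,0,0]
  ]
}}

```text
t: 1.9
position: [0.762, 0.1975, 0.4]
orientation: [-90.6, 0.2, 106.9]
contact_force: [1.6, 0.3, 0.2]
finger_gap: 0.003
```

```bash
cat >st.py <<'E'
from rig import arm
s=arm.get_state();print(s['t'],s['qpos'].round(1),s['position'].round(4),s['orientation'].round(1),s['contact_force'].round(2))
from scipy.spatial.transform import Rotation as Ro
R=Ro.from_euler('xyz',s['orientation'],degrees=True).as_matrix();print('fingerdir',R[:,1].round(3),'tip',(s['position']+.173*R[:,1]).round(4))
E
python3 st.py
```

```text
1.9 [ 14.6  47.5  67.6 109.5  -0.2  -2.3] [0.762  0.1975 0.4   ] [-90.6   0.2 106.9] [1.56 0.33 0.2 ]
fingerdir [ 0.011 -0.001 -1.   ] tip [0.7639 0.1973 0.2271]
```

Call:
{"name": "arm_command", "arguments": {
  "deltas": [
    [40,11,0,0],
    [40,11,0,0],
    [40,11,0,0]
  ]
}}

```text
t: 2.2
position: [0.8101, 0.2116, 0.3486]
orientation: [-94.0, 0.4, 106.9]
contact_force: [-0.6, 0.4, -0.1]
finger_gap: 0.006
```

```bash
python3 st.py
```

```text
2.2 [ 14.7  53.1  70.7 103.6  -0.2  -2.2] [0.8101 0.2116 0.3486] [-94.    0.4 106.9] [-0.62  0.41 -0.07]
fingerdir [ 0.069  0.014 -0.998] tip [0.822  0.2141 0.1761]
```

Call:
{"name": "arm_command", "arguments": {
  "deltas": [
    [30,8,36,0],
    [30,8,36,0],
    [30,8,36,0]
  ]
}}

```text
t: 2.5
position: [0.8055, 0.2109, 0.4015]
orientation: [-99.5, 0.6, 106.9]
contact_force: [0.8, -0.5, -0.0]
finger_gap: 0.002
```

```bash
python3 st.py
```

```text
2.5 [ 14.7  49.6  70.8 101.7  -0.2  -2.2] [0.8055 0.2109 0.4015] [-99.5   0.6 106.9] [ 0.8  -0.47 -0.03]
fingerdir [ 0.161  0.038 -0.986] tip [0.8334 0.2175 0.2308]
```

Overreaching makes the arm tilt the fingers outward, as needed, so I'll continue to around 35°.

Call:
{"name": "arm_command", "arguments": {
  "deltas": [
    [36,10,30,0],
    [36,10,30,0],
    [36,10,30,0],
    [36,10,30,0],
    [36,10,30,0]
  ]
}}

```text
t: 3.0
position: [0.8225, 0.2178, 0.4674]
orientation: [-111.8, 1.0, 106.7]
contact_force: [0.2, -0.1, -0.3]
finger_gap: 0.003
```

Call:
{"name": "arm_command", "arguments": {
  "deltas": [
    [36,10,30,0],
    [36,10,30,0],
    [36,10,30,0],
    [36,10,30,0],
    [36,10,30,0]
  ]
}}

```text
t: 3.5
position: [0.8511, 0.2275, 0.5158]
orientation: [-123.8, 1.4, 106.5]
contact_force: [0.3, -0.1, 0.2]
finger_gap: 0.003
```

```bash
python3 st.py
```

```text
3.5 [15.  44.  70.7 83.  -0.3 -2. ] [0.8511 0.2275 0.5158] [-123.8    1.4  106.5] [ 0.25 -0.14  0.17]
fingerdir [ 0.539  0.139 -0.831] tip [0.9443 0.2515 0.3721]
```

Call:
{"name": "arm_command", "arguments": {
  "deltas": [
    [-35,-34,-6,0],
    [-35,-34,-6,0],
    [-35,-34,-6,0],
    [-35,-34,-6,0],
    [-35,-34,-6,0]
  ]
}}

```text
t: 4.0
position: [0.7149, 0.0926, 0.4941]
orientation: [-124.4, 1.5, 106.8]
contact_force: [0.5, -1.1, 0.6]
finger_gap: -0.0
```

Call:
{"name": "arm_command", "arguments": {
  "deltas": [
    [-35,-34,-8,0],
    [-35,-34,-8,0],
    [-35,-34,-8,0],
    [-35,-34,-8,0],
    [-35,-34,-8,0]
  ]
}}

```text
t: 4.5
position: [0.535, -0.0777, 0.4604]
orientation: [-125.4, 1.9, 106.8]
contact_force: [1.0, -1.0, 0.0]
finger_gap: -0.002
```

```bash
python3 st.py; python3 - <<'E'
from h import *
d=arm.snapshot("top")
for z in(.08,.1): print(ray(d,(299.6,206.6),z).round(4))
im=d["color"]
cv2.imwrite("pics/chk.png",cv2.resize(im[130:260,240:400],None,fx=4,fy=4,interpolation=3)[:,:,::-1])
E
```

```text
4.5 [-11.2 -14.6  -6.8  65.   14.4 -24.4] [ 0.535  -0.0777  0.4604] [-125.4    1.9  106.8] [ 1.04 -0.97  0.04]
fingerdir [ 0.562  0.142 -0.815] tip [ 0.6323 -0.0531  0.3194]
[ 0.4954 -0.2095  0.08  ]
[ 0.4949 -0.2072  0.1   ]
```

Call:
{"name": "arm_command", "arguments": {
  "deltas": [
    [-30,-28,-15,0],
    [-30,-28,-15,0],
    [-30,-28,-15,0],
    [-30,-28,-15,0],
    [-30,-28,-15,0]
  ]
}}

```text
t: 5.05
position: [0.3755, -0.2232, 0.3906]
orientation: [-126.3, 2.8, 106.8]
contact_force: [0.1, -0.1, -0.3]
finger_gap: -0.001
```

Call:
{"name": "arm_command", "arguments": {
  "deltas": [
    [-32,-29,-20,0],
    [0,0,-25,0],
    [0,0,-25,0],
    [0,0,0,0]
  ]
}}

```text
t: 5.45
position: [0.3379, -0.2571, 0.3216]
orientation: [-126.6, 3.5, 106.1]
contact_force: [-0.1, 1.1, -0.4]
finger_gap: -0.0
```

```bash
python3 st.py; python3 - <<'E'
from h import *
d=arm.snapshot("top");e=arm.snapshot("scene");w=arm.snapshot("wrist")
o=np.zeros((600,800,3),np.uint8)
o[:300,:400]=cv2.resize(d["color"][140:215,250:350],None,fx=4,fy=4,interpolation=3)
o[:280,400:]=cv2.resize(e["color"][140:210,220:320],None,fx=4,fy=4,interpolation=3)
o[300:,:400]=cv2.resize(w["color"],(400,300))
cv2.imwrite("pics/chk2.png",o[:,:,::-1])
E
```

```text
5.45 [-44.8 -27.1 -29.9  64.6  29.8 -56. ] [ 0.3379 -0.2571  0.3216] [-126.6    3.5  106.1] [-0.06  1.06 -0.43]
fingerdir [ 0.586  0.119 -0.801] tip [ 0.4393 -0.2365  0.1829]
```

View pics/chk2.png

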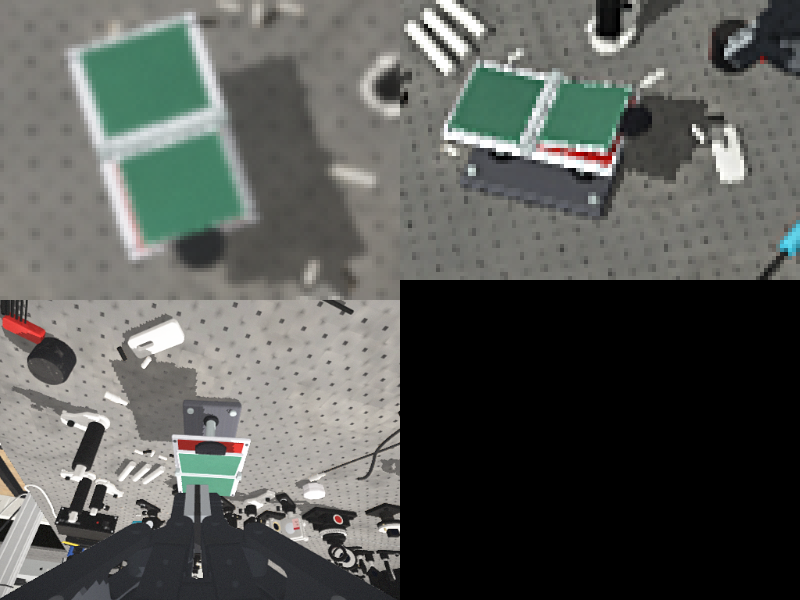

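Call:
{"name": "arm_command", "arguments": {
  "deltas": [
    [5,5,-30,0],
    [5,4,-30,0],
    [5,4,-25,0],
    [0,0,-15,0],
    [0,0,0,0]
  ]
}}

```text
t: 6.1
position: [0.3585, -0.2434, 0.2337]
orientation: [-127.3, 4.5, 106.5]
contact_force: [0.1, 0.5, 0.3]
finger_gap: 0.001
```

```bash
python3 st.py
```

```text
6.1 [-41.3 -26.5 -39.7  51.4  28.6 -52.8] [ 0.3585 -0.2434  0.2337] [-127.3    4.5  106.5] [0.06 0.48 0.33]
fingerdir [ 0.599  0.112 -0.793] tip [ 0.4621 -0.224   0.0966]
```

Call:
{"name": "arm_command", "arguments": {
  "deltas": [
    [-6,0,-16,0.02],
    [0,0,-2,0.02],
    [12,5,0,0],
    [12,5,0,0],
    [0,0,0,0]
  ]
}}

```text
t: 6.6
position: [0.381, -0.2342, 0.2257]
orientation: [-127.8, 5.2, 109.1]
contact_force: [-1.2, 0.4, -0.8]
finger_gap: 0.002
```

```bash
python3 st.py
```

```text
6.6 [-38.4 -24.4 -39.4  48.7  28.6 -52.5] [ 0.381  -0.2342  0.2257] [-127.8    5.2  109.1] [-1.15  0.44 -0.76]
fingerdir [ 0.602  0.133 -0.787] tip [ 0.4852 -0.2113  0.0895]
```

Call:
{"name": "arm_command", "arguments": {
  "deltas": [
    [-5,-1,-10,0],
    [0,0,-4,0],
    [0,0,0,0]
  ]
}}

```text
t: 6.9
position: [0.3762, -0.2354, 0.2123]
orientation: [-127.8, 5.3, 109.2]
contact_force: [-1.1, -0.1, 0.3]
finger_gap: -0.001
```

Call:
{"name": "arm_command", "arguments": {
  "deltas": [
    [8,1,-1,0],
    [8,2,-1,0],
    [0,0,0,0]
  ]
}}

```text
t: 7.2
position: [0.393, -0.2325, 0.21]
orientation: [-127.8, 5.3, 109.1]
contact_force: [-0.2, -0.4, 0.1]
finger_gap: 0.003
```

```bash
python3 st.py
```

```text
7.2 [-37.2 -22.7 -40.2  45.6  28.  -51.2] [ 0.393  -0.2325  0.21  ] [-127.8    5.3  109.1] [-0.24 -0.4   0.05]
fingerdir [ 0.603  0.132 -0.787] tip [ 0.4973 -0.2097  0.0739]
```

Call:
{"name": "arm_command", "arguments": {
  "deltas": [
    [0,0,10,0],
    [0,0,10,0],
    [1,0,10,0],
    [2,0,10,0],
    [0,0,0,0]
  ]
}}

```text
t: 7.7
position: [0.3964, -0.2323, 0.2545]
orientation: [-127.8, 5.3, 109.1]
contact_force: [0.3, -0.2, -0.2]
finger_gap: 0.002
```

```bash
python3 st.py; python3 - <<'E'
from h import *
d=arm.snapshot("top");e=arm.snapshot("scene")
o=np.zeros((320,800,3),np.uint8)
o[:300,:400]=cv2.resize(d["color"][140:215,250:350],None,fx=4,fy=4,interpolation=3)
o[:280,400:]=cv2.resize(e["color"][140:210,220:320],None,fx=4,fy=4,interpolation=3)
cv2.imwrite("pics/chk3.png",o[:,:,::-1])
E
```

```text
7.7 [-36.9 -23.7 -35.9  50.7  27.9 -51. ] [ 0.3964 -0.2323  0.2545] [-127.8    5.3  109.1] [ 0.3  -0.18 -0.24]
fingerdir [ 0.603  0.132 -0.787] tip [ 0.5008 -0.2095  0.1184]
```

View pics/chk3.png

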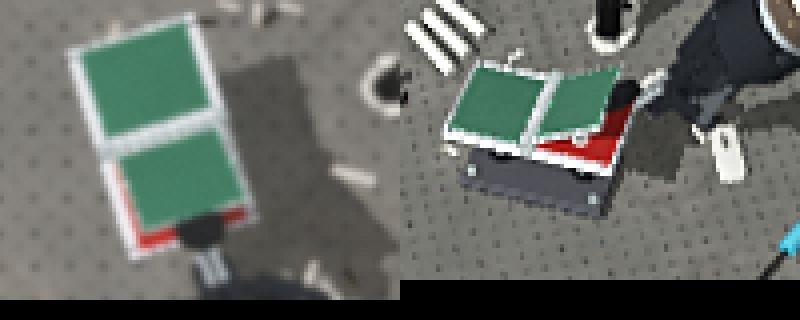

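Call:
{"name": "arm_command", "arguments": {
  "deltas": [
    [9,2.5,11,0],
    [10,3,10,0],
    [11,3,7,0],
    [11,3,7,0],
    [0,0,0,0]
  ]
}}

```text
t: 8.3
position: [0.4408, -0.2194, 0.2905]
orientation: [-127.8, 5.2, 109.1]
contact_force: [-0.0, 0.2, -0.2]
finger_gap: 0.0
```

```bash
python3 st.py
```

```text
8.3 [-32.1 -20.5 -29.9  51.4  25.6 -46.2] [ 0.4408 -0.2194  0.2905] [-127.8    5.2  109.1] [-0.04  0.25 -0.19]
fingerdir [ 0.602  0.133 -0.787] tip [ 0.5449 -0.1964  0.1543]
```

Call:
{"name": "arm_command", "arguments": {
  "deltas": [
    [12,3,2,0],
    [12,3,1,0],
    [12,3,0,0],
    [12,3,-1,0],
    [0,0,0,0]
  ]
}}

```text
t: 8.8
position: [0.4934, -0.2058, 0.2917]
orientation: [-127.7, 5.1, 109.2]
contact_force: [-0.5, -0.3, -0.2]
finger_gap: 0.001
```

```bash
python3 st.py; python3 - <<'E'
from h import *
d=arm.snapshot("top");e=arm.snapshot("scene")
o=np.zeros((320,800,3),np.uint8)
o[:300,:400]=cv2.resize(d["color"][140:215,250:350],None,fx=4,fy=4,interpolation=3)
o[:280,400:]=cv2.resize(e["color"][140:210,220:320],None,fx=4,fy=4,interpolation=3)
cv2.imwrite("pics/chk4.png",o[:,:,::-1])
E
```

```text
8.8 [-27.4 -15.2 -26.1  48.3  23.3 -41.8] [ 0.4934 -0.2058  0.2917] [-127.7    5.1  109.2] [-0.52 -0.32 -0.2 ]
fingerdir [ 0.601  0.134 -0.788] tip [ 0.5974 -0.1826  0.1554]
```

View pics/chk4.png

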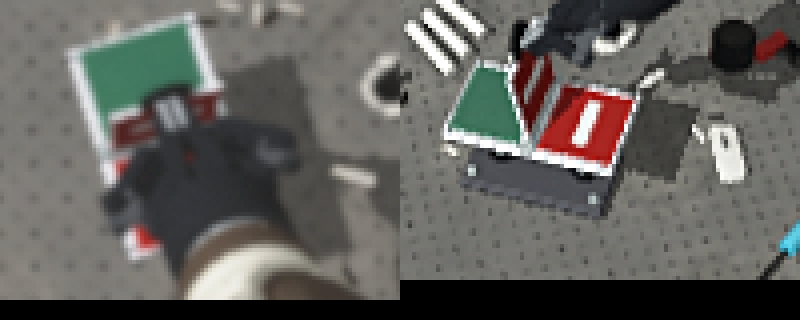

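Call:
{"name": "arm_command", "arguments": {
  "deltas": [
    [9.5,2.7,-4,0],
    [9.5,2.7,-6,0],
    [9.5,2.7,-7,0],
    [10,3,-7,0],
    [0,0,0,0]
  ]
}}

```text
t: 9.4
position: [0.5335, -0.1943, 0.2653]
orientation: [-127.7, 5.1, 109.1]
contact_force: [-1.4, 0.8, 0.4]
finger_gap: -0.001
```

Call:
{"name": "arm_command", "arguments": {
  "deltas": [
    [9,2.5,-7,0],
    [7,2,-7,0],
    [4,1,-7,0],
    [0,0,0,0]
  ]
}}

```text
t: 9.8
position: [0.5553, -0.1881, 0.2415]
orientation: [-127.6, 5.1, 109.1]
contact_force: [-1.3, 0.6, 0.1]
finger_gap: 0.001
```

```bash
python3 st.py
```

```text
9.8 [-22.6  -7.3 -25.2  39.6  20.7 -37.3] [ 0.5553 -0.1881  0.2415] [-127.6    5.1  109.1] [-1.26  0.63  0.05]
fingerdir [ 0.6    0.134 -0.789] tip [ 0.659  -0.165   0.1051]
```

Call:
{"name": "arm_command", "arguments": {
  "deltas": [
    [-1,0,-6,0],
    [-1,0,-6,0],
    [0,0,-4,0],
    [0,0,0,0]
  ]
}}

```text
t: 10.2
position: [0.5529, -0.1883, 0.2245]
orientation: [-127.7, 5.1, 109.1]
contact_force: [-0.1, -0.4, 0.3]
finger_gap: 0.0
```

```bash
python3 st.py; python3 - <<'E'
from h import *
d=arm.snapshot("top");e=arm.snapshot("scene")
o=np.zeros((320,800,3),np.uint8)
o[:300,:400]=cv2.resize(d["color"][140:215,250:350],None,fx=4,fy=4,interpolation=3)
o[:280,400:]=cv2.resize(e["color"][140:210,220:320],None,fx=4,fy=4,interpolation=3)
cv2.imwrite("pics/chk5.png",o[:,:,::-1])
E
```

```text
10.2 [-22.7  -7.  -26.9  37.6  20.8 -37.4] [ 0.5529 -0.1883  0.2245] [-127.7    5.1  109.1] [-0.06 -0.4   0.28]
fingerdir [ 0.6    0.133 -0.789] tip [ 0.6568 -0.1652  0.088 ]
```

View pics/chk5.png

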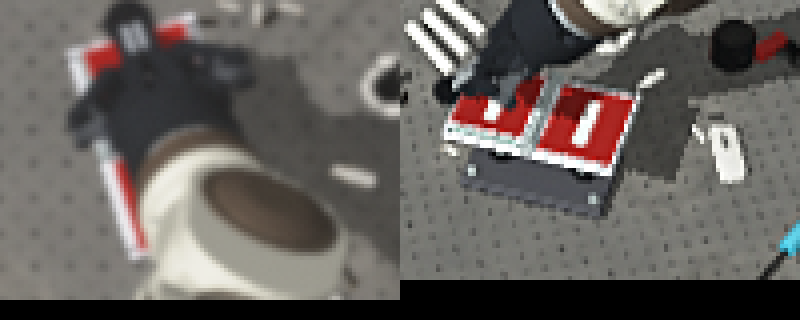

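Call:
{"name": "arm_command", "arguments": {
  "deltas": [
    [0,0,-2,0],
    [0,0,-2,0],
    [0,0,0,0]
  ]
}}

```text
t: 10.6
position: [0.5537, -0.1886, 0.2237]
orientation: [-127.9, 5.2, 109.1]
contact_force: [0.5, 0.2, -0.4]
finger_gap: -0.001
```

Call:
{"name": "arm_command", "arguments": {
  "deltas": [
    [0,0,-2,0],
    [0,0,0,0]
  ]
}}

```text
t: 10.8
position: [0.5541, -0.1887, 0.2232]
orientation: [-128.1, 5.3, 109.1]
contact_force: [-1.6, 1.2, 1.2]
finger_gap: 0.002
```

Call:
{"name": "arm_command", "arguments": {
  "deltas": [
    [-1,0,-3,0]
  ]
}}

```text
t: 10.9
position: [0.5538, -0.1888, 0.2219]
orientation: [-128.3, 5.4, 109.1]
contact_force: [-5.9, 2.4, 17.0]
finger_gap: 0.003
```

Call:
{"name": "arm_command", "arguments": {
  "deltas": [
    [-4,-1,30,0],
    [-10,-2,40,0],
    [-10,20,40,0],
    [-10,40,20,0],
    [0,45,10,0]
  ]
}}

```text
t: 11.4
position: [0.5169, -0.0878, 0.3613]
orientation: [-127.9, 5.2, 108.7]
contact_force: [1.2, 0.3, 0.2]
finger_gap: 0.002
```

Call:
{"name": "arm_command", "arguments": {
  "deltas": [
    [0,45,0,0],
    [0,45,0,0],
    [0,45,0,0],
    [0,45,0,0],
    [0,0,0,0]
  ]
}}

```text
t: 11.9
position: [0.5146, 0.1021, 0.3636]
orientation: [-128.3, 5.3, 108.8]
contact_force: [-0.6, -0.7, -0.1]
finger_gap: 0.004
```

```bash
python3 st.py; python3 - <<'E'
from h import *
d=arm.snapshot("top");e=arm.snapshot("scene")
o=np.zeros((600,800,3),np.uint8)
o[:300,:400]=cv2.resize(d["color"][140:215,250:350],None,fx=4,fy=4,interpolation=3)
o[:280,400:]=cv2.resize(e["color"][140:210,220:320],None,fx=4,fy=4,interpolation=3)
o[300:580,:360]=cv2.resize(d["color"][180:250,100:190],None,fx=4,fy=4,interpolation=3)
o[300:580,400:]=cv2.resize(e["color"][235:305,150:250],None,fx=4,fy=4,interpolation=3)
cv2.imwrite("pics/chk6.png",o[:,:,::-1])
for s,c,r in blobs(d["color"],red,10): print(s,c,[ray(d,p,.08).round(4).tolist() for p in cv2.boxPoints(r)] if s[4]>100 else ray(d,c,.147).round(4))
E
```

```text
11.9 [ 11.1 -21.6 -24.2  48.9   0.7  -9.3] [0.5146 0.1021 0.3636] [-128.3    5.3  108.8] [-0.62 -0.66 -0.13]
fingerdir [ 0.61   0.131 -0.782] tip [0.6201 0.1248 0.2283]
[271, 146, 31, 28, 511] [286.3, 159.3] [[0.6473, -0.1333, 0.08], [0.6667, -0.203, 0.08], [0.6048, -0.2197, 0.08], [0.5855, -0.1501, 0.08]]
[279, 173, 32, 29, 529] [294.7, 187.0] [[0.5692, -0.1528, 0.08], [0.5885, -0.2261, 0.08], [0.5283, -0.2415, 0.08], [0.5092, -0.1683, 0.08]]
[123, 198, 6, 7, 36] [125.6, 200.9] [0.5183 0.2459 0.147 ]
[367, 206, 13, 6, 59] [373.3, 208.2] [ 0.4852 -0.3932  0.147 ]
[64, 243, 12, 8, 62] [69.7, 246.6] [0.4046 0.3888 0.147 ]
[82, 255, 5, 4, 16] [84.1, 256.3] [0.3791 0.3523 0.147 ]
```

View pics/chk6.png

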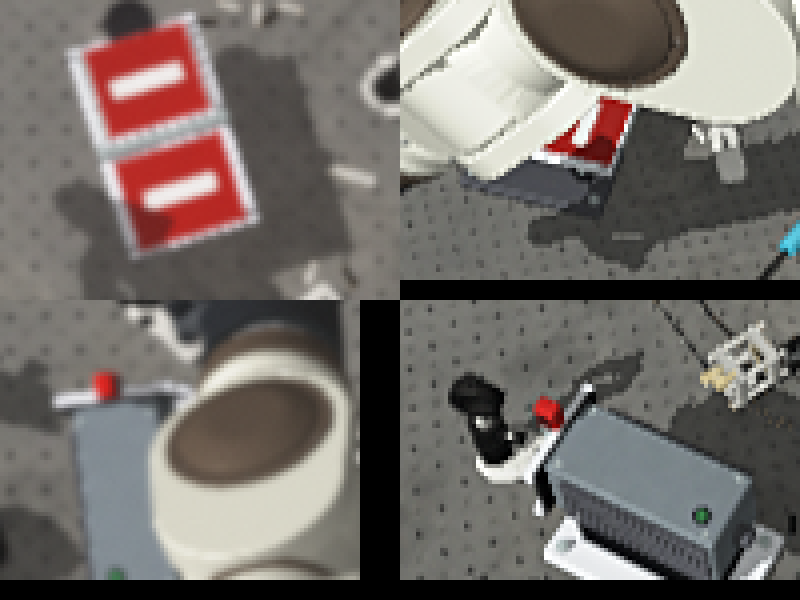

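Call:
{"name": "arm_command", "arguments": {
  "deltas": [
    [-21,38,0,-0.03],
    [-21,38,0,-0.03],
    [-21,38,0,-0.03],
    [-21,38,0,-0.03],
    [-21,38,0,0]
  ]
}}

```text
t: 12.5
position: [0.4103, 0.2833, 0.362]
orientation: [-128.2, 5.4, 100.3]
contact_force: [1.3, -0.3, -0.7]
finger_gap: -0.001
```

```bash
python3 st.py; python3 - <<'E'
from h import *
d=arm.snapshot("top");e=arm.snapshot("scene")
b=[min((c for s,c,r in blobs(x["color"],red,10)),key=lambda c:np.hypot(*(np.array(c)-p))) for x,p in((d,(125.6,201)),(e,(187,263)))]
print(b,tri(d,b[0],e,b[1]).round(4))
E
```

```text
12.5 [ 39.3 -22.  -23.7  55.5 -21.4  20.8] [0.4103 0.2833 0.362 ] [-128.2    5.4  100.3] [ 1.34 -0.33 -0.74]
fingerdir [ 0.622  0.037 -0.782] tip [0.5179 0.2897 0.2267]
[[125.6, 200.9], [183.0, 355.0]] [ 0.5359  0.3683 -0.3419]
```

Call:
{"name": "arm_command", "arguments": {
  "deltas": [
    [0,8,-25,0],
    [0,3,-25,0],
    [0,0,-20,0],
    [0,0,-10,0],
    [0,0,0,0]
  ]
}}

```text
t: 13.1
position: [0.4125, 0.292, 0.2789]
orientation: [-128.1, 5.5, 100.3]
contact_force: [-0.0, -0.2, -0.3]
finger_gap: -0.0
```

```bash
python3 st.py; python3 - <<'E'
from h import *
d=arm.snapshot("top");e=arm.snapshot("scene");w=arm.snapshot("wrist")
o=np.zeros((600,800,3),np.uint8)
o[:300,:400]=cv2.resize(w["color"],(400,300))
o[300:580,:360]=cv2.resize(d["color"][180:250,100:190],None,fx=4,fy=4,interpolation=3)
o[300:580,400:]=cv2.resize(e["color"][235:305,150:250],None,fx=4,fy=4,interpolation=3)
cv2.imwrite("pics/chk7.png",o[:,:,::-1])
E
```

```text
13.1 [ 40.  -20.2 -31.5  46.2 -21.8  21.4] [0.4125 0.292  0.2789] [-128.1    5.5  100.3] [-0.02 -0.22 -0.33]
fingerdir [ 0.621  0.036 -0.783] tip [0.5199 0.2982 0.1434]
```

View pics/chk7.png

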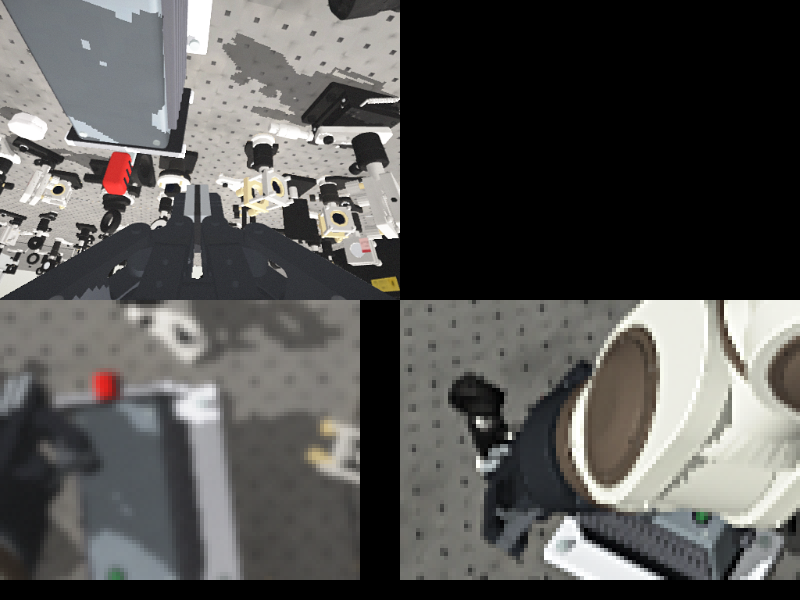

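Call:
{"name": "arm_command", "arguments": {
  "deltas": [
    [1,-10,0,0],
    [1,-10,-1,0],
    [1,-8,0,0],
    [0.5,-6,0,0],
    [0,0,0,0]
  ]
}}

```text
t: 13.75
position: [0.4172, 0.2556, 0.2844]
orientation: [-128.6, 5.3, 100.2]
contact_force: [-0.4, 0.3, 0.4]
finger_gap: 0.002
```

Call:
{"name": "arm_command", "arguments": {
  "deltas": [
    [0.5,-6,0,0],
    [0.5,-6,0,0],
    [0,0,0,0]
  ]
}}

```text
t: 14.05
position: [0.4183, 0.2429, 0.2847]
orientation: [-128.6, 5.2, 100.3]
contact_force: [-0.4, 1.0, -0.5]
finger_gap: -0.001
```

```bash
python3 st.py; python3 -c "
from h import *
d=arm.snapshot('top')
for s,c,r in blobs(d['color'],red,8):
  if c[0]<160: print(s,c,ray(d,c,.147).round(4))"
```

```text
14.05 [ 34.4 -25.1 -34.6  45.6 -18.6  16.4] [0.4183 0.2429 0.2847] [-128.6    5.2  100.3] [-0.37  1.02 -0.48]
fingerdir [ 0.627  0.042 -0.778] tip [0.5267 0.2501 0.15  ]
[129, 198, 4, 5, 16] [130.6, 199.8] [0.5208 0.233  0.147 ]
[64, 243, 12, 8, 62] [69.7, 246.6] [0.4046 0.3888 0.147 ]
```

Call:
{"name": "arm_command", "arguments": {
  "deltas": [
    [-1,2,-7,0],
    [0.5,-6,-1,0],
    [0.5,-6,0,0],
    [0,0,0,0]
  ]
}}

```text
t: 14.5
position: [0.4199, 0.2345, 0.282]
orientation: [-129.4, 5.0, 100.2]
contact_force: [-0.2, -0.6, 0.3]
finger_gap: -0.003
```

Call:
{"name": "arm_command", "arguments": {
  "deltas": [
    [0.5,-4,0,0],
    [0,0,0,0]
  ]
}}

```text
t: 14.7
position: [0.4202, 0.2318, 0.282]
orientation: [-129.4, 4.8, 100.4]
contact_force: [0.3, 3.1, 1.0]
finger_gap: 0.002
```

```bash
python3 st.py; python3 -c "
from h import *
d=arm.snapshot('top')
for s,c,r in blobs(d['color'],red,8):
  if c[0]<160: print(s,c,ray(d,c,.147).round(4))"
```

```text
14.7 [ 32.9 -26.3 -36.   44.2 -17.6  15. ] [0.4202 0.2318 0.282 ] [-129.4    4.8  100.4] [0.3  3.08 1.02]
fingerdir [ 0.635  0.052 -0.77 ] tip [0.5302 0.2407 0.1487]
[133, 198, 4, 4, 12] [134.5, 199.3] [0.5219 0.223  0.147 ]
[64, 243, 12, 8, 62] [69.7, 246.6] [0.4046 0.3888 0.147 ]
[82, 255, 5, 4, 15] [83.9, 256.3] [0.3791 0.3528 0.147 ]
```

Call:
{"name": "arm_command", "arguments": {
  "deltas": [
    [0,-2,1,0]
  ]
}}

```text
t: 14.85
position: [0.4201, 0.2306, 0.2824]
orientation: [-129.3, 4.7, 100.6]
contact_force: [5.7, 14.4, -7.4]
finger_gap: 0.003
```

Call:
{"name": "arm_command", "arguments": {
  "deltas": [
    [0,-3,0.5,0]
  ]
}}

```text
t: 14.95
position: [0.4201, 0.2291, 0.2825]
orientation: [-129.3, 4.4, 100.8]
contact_force: [10.6, 21.7, -7.5]
finger_gap: 0.003
```

```bash
python3 st.py; python3 -c "
from h import *
d=arm.snapshot('top')
for s,c,r in blobs(d['color'],red,8):
  if c[0]<160: print(s,c,ray(d,c,.147).round(4))"
```

```text
14.95 [ 32.5 -26.7 -36.3  44.2 -16.8  14.5] [0.4201 0.2291 0.2825] [-129.3    4.4  100.8] [10.57 21.71 -7.54]
fingerdir [ 0.633  0.061 -0.772] tip [0.5296 0.2396 0.1491]
[133, 198, 4, 4, 10] [134.7, 199.2] [0.5221 0.2225 0.147 ]
[64, 243, 12, 8, 62] [69.7, 246.6] [0.4046 0.3888 0.147 ]
[82, 255, 5, 4, 16] [84.1, 256.3] [0.3791 0.3523 0.147 ]
```

Call:
{"name": "arm_command", "arguments": {
  "deltas": [
    [0,12,0,0],
    [0,12,10,0],
    [0,15,40,0],
    [-15,20,40,0],
    [-40,10,20,0]
  ]
}}

```text
t: 15.5
position: [0.3645, 0.2988, 0.3869]
orientation: [-128.5, 4.8, 100.6]
contact_force: [-0.6, 0.5, -0.5]
finger_gap: -0.004
```

Call:
{"name": "arm_command", "arguments": {
  "deltas": [
    [-40,20,0,0],
    [-30,30,0,0],
    [-20,30,0,0],
    [0,0,0,0]
  ]
}}

```text
t: 15.9
position: [0.2682, 0.3821, 0.3905]
orientation: [-128.8, 4.8, 100.6]
contact_force: [0.4, 0.6, -0.6]
finger_gap: 0.003
```

```bash
python3 st.py; python3 - <<'E'
from h import *
d=arm.snapshot("top");e=arm.snapshot("scene")
o=np.zeros((600,800,3),np.uint8)
o[:300,:400]=cv2.resize(d["color"][140:215,250:350],None,fx=4,fy=4,interpolation=3)
o[:280,400:]=cv2.resize(e["color"][140:210,220:320],None,fx=4,fy=4,interpolation=3)
o[300:580,:360]=cv2.resize(d["color"][180:250,100:190],None,fx=4,fy=4,interpolation=3)
o[300:580,400:]=cv2.resize(e["color"][235:305,150:250],None,fx=4,fy=4,interpolation=3)
cv2.imwrite("pics/chk8.png",o[:,:,::-1])
for s,c,r in blobs(d["color"],red,10): print(s,c,[ray(d,p,.08).round(4).tolist() for p in cv2.boxPoints(r)] if s[4]>100 else ray(d,c,.147).round(4))
E
```

```text
15.9 [ 62.2 -20.8 -18.5  68.7 -32.1  43.1] [0.2682 0.3821 0.3905] [-128.8    4.8  100.6] [ 0.36  0.64 -0.58]
fingerdir [ 0.628  0.052 -0.776] tip [0.3768 0.3911 0.2562]
[271, 146, 31, 28, 512] [286.3, 159.3] [[0.6462, -0.1326, 0.08], [0.6677, -0.2016, 0.08], [0.606, -0.2203, 0.08], [0.5846, -0.1513, 0.08]]
[279, 173, 32, 29, 540] [294.5, 187.2] [[0.569, -0.1525, 0.08], [0.5892, -0.2255, 0.08], [0.5289, -0.2417, 0.08], [0.5088, -0.1688, 0.08]]
[131, 197, 6, 7, 33] [133.7, 199.6] [0.5212 0.2251 0.147 ]
[367, 206, 13, 6, 58] [373.3, 208.2] [ 0.4852 -0.3932  0.147 ]
[64, 243, 12, 8, 62] [69.7, 246.6] [0.4046 0.3888 0.147 ]
[82, 255, 5, 4, 16] [84.1, 256.3] [0.3791 0.3523 0.147 ]
```

View pics/chk8.png

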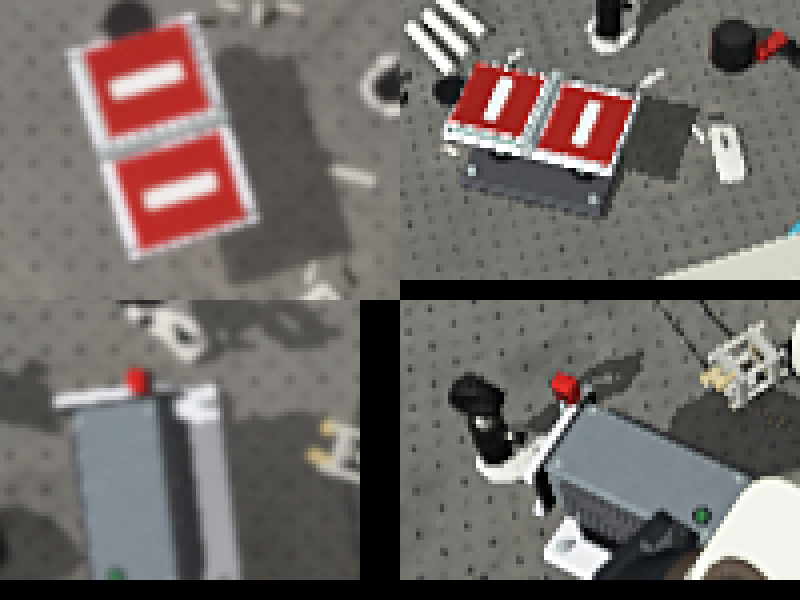

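```bash
python3 -c "
from rig import arm
print(arm.sign_off())"
```

```text
the job is handed in; nothing more can be done
None
```

I swung the sign's leaf flat onto the far page so the whole sign shows red. Only after checking that did I push the shutter tab right until it hit its stop. The job is handed in, at about 16 s of the 53 s allowed.

- **Tilting the fingers:** the moves can't tilt the tool directly. I reached past the arm's limit over clear space, which tilted the closed fingers about 35°. That let them go under the leaf's tab and swing it over.
- **Sign:** a brief press at the end met 17 N of resistance, so the leaf is resting on its stop. In the last pictures both pages are red, and the stand's outline is within about 1 mm of where it was after the leaf came down. It also looks unmoved from the start.
- **Shutter:** the tab moved about 21 mm and then stopped moving against about 22 N of sideways push. That fits the 22 mm stop, given that it could start up to 3 mm along. I couldn't see the beam opening itself.
- **Loose items:** I saw none of them moved in the last pictures, though I didn't measure each one. At the end the arm was clear, with only sensor noise on the force reading.
- **What went less smoothly:** during the shutter push the fingertip rode up about 6 mm. When I tried to lower it, it moved down only about 1 mm at the tip, so it may have briefly touched the fixed head. Every force I read there was under 25 N, but I had no reading during that one move.

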